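# Offer the middle bulb to the reading lamp

### The job

The reading lamp has no bulb. Of the three spare bulbs in the wooden block, draw out the middle-length one, turn it to the slant of the lamp's socket and finish still holding it up there, gripped and at rest: in line with the socket, cap towards it and about 4 cm short of its mouth, ready to be screwed in. Do not touch the lamp, leave the other two bulbs standing in the block and leave everything else on the table where it is.

Things in the scene. Friction and masses are not known exactly. Their poses are not given: they have to be found in the camera images.
- bulb_mid: The middle-length one of three look-alike tubular bulbs standing cap down in the block (which hole varies). Screw cap 25 mm wide, 26 mm long; amber glass tube 38 mm wide, 100 mm long, its top 16 mm tapering in; 126 mm overall, about 80 g. Origin: tip of the cap; z runs along the axis from cap to glass top. In the block the flat underside of the glass rests on the block's top.
- bulb_short: The shortest of three look-alike tubular bulbs standing cap down in the block (which hole varies). Screw cap 25 mm wide, 26 mm long; amber glass tube 38 mm wide, 70 mm long, its top 16 mm tapering in; 96 mm overall, about 71 g. Origin: tip of the cap; z runs along the axis from cap to glass top. In the block the flat underside of the glass rests on the block's top.
- bulb_long: The longest of three look-alike tubular bulbs standing cap down in the block (which hole varies). Screw cap 25 mm wide, 26 mm long; amber glass tube 38 mm wide, 130 mm long, its top 16 mm tapering in; 156 mm overall, about 89 g. Origin: tip of the cap; z runs along the axis from cap to glass top. In the block the flat underside of the glass rests on the block's top.
- bulb_mid_top (a point): The very top of the middle-length bulb's glass, on its axis, 126 mm from the tip of its cap.
- rack: Dark wooden block fixed to the table, 90 mm (its x) by 270 mm (its y) by 50 mm high, with three round holes 30 mm wide and 34 mm deep in its top, in a row along its y, 90 mm apart, the middle one at the block's centre. Origin: centre of the underside, on the table; z up.
- lamp: Brass reading lamp with a round white marble foot 120 mm across, fixed to the table; 22 mm foot, then a stem and an 84 mm wide yoke (across its y) carrying a tilting socket. The pivot is 110 mm above the table, over the centre of the foot. Origin: centre of the foot's underside; z up, its front is its -x side.
- socket (a point): Centre of the mouth of the lamp's empty socket: brass cup 48 mm wide, hole 31 mm wide and 35 mm deep, a 68 mm dark disc round it 32 to 38 mm below the mouth. z is the socket's axis and points out of the mouth, upwards and to the lamp's front, away from the lamp; the mouth is 50 mm from the pivot along it; y is the pivot's direction.
- lamp_tilt (a joint): Tilt of the lamp's socket, rad: 0 when the mouth faces straight up, growing as it tips to the lamp's front (-x). Starts between 0.5 and 0.85; a stiff pivot that stays where it is.
- mug: White mug, 92 mm high, 80 mm across without its handle. Origin: centre of the underside.
- book: Blue hardback lying flat, 130 by 198 by 30 mm. Origin: centre of the underside.
- clock: Round dark alarm clock, 90 mm high, 35 mm deep. Origin: centre of the underside.
- glasses_case: Grey spectacle case, 60 by 160 by 36 mm. Origin: centre of the underside.
- remote: Black remote control lying flat, 160 by 42 by 18 mm. Origin: centre of the underside.
- cream_jar: White jar with a wooden lid, 56 mm across, 50 mm high. Origin: centre of the underside.
- candle_tin: Round metal tin, 70 mm across, 56 mm high. Origin: centre of the underside.

How it is judged:
On the way:
1. the middle-length bulb is drawn clear out of the block, cap tip more than 25 mm above the block's top (z of bulb_mid in the frame of rack above 0.075 m and contact force between bulb_mid and rack below 0.1 N and contact force between bulb_mid and the fingers above 1 N), for 0.1 s.
At the end, for the whole second after the job is handed in: The fingers hold the middle bulb at rest, clear of block, lamp and table: cap tip over 100 mm up, 15-75 mm out from the socket mouth, within 18 mm of its axis in x and y; bulb axis within 0.22 rad of it, cap towards it. The other two still stand in their holes (moved under 12 mm) (x of bulb_mid in the frame of socket between -0.018 and 0.018 m and y of bulb_mid in the frame of socket between -0.018 and 0.018 m and z of bulb_mid in the frame of socket between 0.015 and 0.075 m and angle between the z axis of bulb_mid and the z axis of socket, either way round below 0.22 rad and z of bulb_mid_top in the frame of socket above 0.1 m and height (world z) of bulb_mid above 0.1 m and linear speed of bulb_mid below 0.03 m/s and angular speed of bulb_mid below 0.3 rad/s and contact force between bulb_mid and the fingers above 1 N and contact force between bulb_mid and rack below 0.1 N and contact force between bulb_mid and lamp below 0.1 N and distance of each of bulb_short, bulb_long from where it was at the start of the episode below 0.012 m and angle between each of bulb_short, bulb_long's own z axis and vertical below 0.2 rad); the arm keeps its last pose, push and grip.
It fails at once if the lamp is touched (over 2 N) (contact force between lamp and anything else above 2 N).
It fails at once if another bulb is pulled out of place (moved over 20 mm) (distance of any of bulb_short, bulb_long from where it was at the start of the episode above 0.02 m).
It fails at once if something else on the table is shifted by over 30 mm (distance of any of mug, book, clock, glasses_case, remote, cream_jar, candle_tin from where it was at the start of the episode above 0.03 m).
It also fails if it takes over 35 s, if anything falls off the work surface, if the arm or the gripper's body presses on something with over 40 N, if the wrist force passes 120 N, or if a joint passes its speed limit or range.

### The arm

A 6-joint arm with a two-finger parallel gripper is mounted at the origin on the work surface. World frame = base frame: x ahead of the robot, y to its left, z up, the work surface at z = 0. Lengths are in m, angles in rad, forces in N, time in s.
With the tool pointing down it reaches from about 0.3 to 0.85 m from the base axis. Payload 4.2 kg.
Tool frame: the origin (TCP) lies on the centre line of the jaws, within the pads' length; the fingertips stand 19 mm ahead of it and the grasp point (between the pads) is the TCP; z points along the fingers, x is the direction in which the jaws open and shut, and the axes are right-handed (so a half turn about z gives the same grasp; the last joint's range is limited). The gripper opens to 91 mm and grips with 3 to 60 N. Pads are 32 mm wide; open, the fingers measure 118 mm over their backs; the gripper's body (76 mm by 178 mm) begins 60 mm behind the grasp point.
Start: joints at [1.091, 0.32, 1.565, -0, 1.257, -0.02], TCP at [0.255, 0.515, 0.233] pointing down, gripper open.
Joint ranges: [-3.11, 3.11], [-0.84, 2.01], [0.21, 2.61], [-1.34, 4.49], [0.05, 2.63], [-2.56, 2.56]. Speed limits (rad/s): [2.57, 2.57, 3.14, 3.14, 3.14, 3.14].

### API

Orientations are given as [roll, pitch, yaw] about the fixed x, y, z axes, in that order (R = Rz(yaw) Ry(pitch) Rx(roll)).
In Python, from cell import r, get_image, camera_params, workorder, find_in, landmark_of gives the robot as it stands.
- The arm moves only by the tool play_rows, never from a script. Its argument "motion" is a list that holds one entry, the list of rows, each a list of 7 numbers: the turn, a rotation vector about the world's x, y, z in degrees, then the shift along the world's x, y, z in m, then the finger opening in m, from 0 to 0.0912. A call has 1 to 20 rows; each row is the pose to reach, as a shift and turn from the pose commanded when the call began; what a row does not reach only later rows make up. A row lasts 1/12 s, in which the tool goes at most 41.7 mm and 7.16 degrees, less where a joint would pass 70% of its speed; a pose out of reach is approached as far as the arm can. A call with a gripper value outside its range is refused whole. The fingers move at their own pace and stop on an object; the grip force is fixed at half the most. Time passes only in rows, so rows that repeat a pose let the fingers close. It gives the time, the measured TCP pose, the force and the opening at its end, in the units of the state.
- r.read_state(): the state, without advancing time (a new reading comes with each control period).
- get_image(name): name is "side" or "top"; returns the picture (480x640x3 uint8, red, green, blue); there is no depth.
- camera_params(name): a dict with "K" (3x3 intrinsics, pixels), "extrinsics" (4x4, takes a point from world to camera coordinates). Camera axes: x right, y up, looking along -z (the intrinsics and any distortion apply to the point x, -y, -z); pixel columns grow to the right and rows downward; lengths in m; the calibration is good to about 2 mm. A picture is of the moment at which its call begins. camera_params takes no time and is no camera call.
- workorder.sign_off(): hands the job in, once; it reports no verdict.
Trained networks look in the newest picture that a camera, given by its name, has taken for a name from the list of things; names that differ only in an ending like _2 or _b are one class to them, and where a whole thing is asked for, a point or a joint stands for the part that bears it (a point fixed in the world has none). Each returns a list of dicts, best first, with "p" (0 to 1); they miss things now and then, are a little off and sometimes report something else, mostly with a low value. They report only what shows in the picture. A call takes as long as a camera call.
- find_in(camera, target): "xyz" ([x, y, z] in m, in the coordinates of the camera as it stood for that picture, good to about 4 mm: the middle of the surface that is visible of it).
- landmark_of(camera, target): "xyz" ([x, y, z] in m, in the coordinates of the camera as it stood for that picture, good to about 4 mm: a listed point, or the origin of a listed thing).
The state is a dict: "t": time; "joints": joint angles; "qvel": joint speeds; "joint_torque": joint torques, N m; "ee_pos": TCP position; "tcp_rot": TCP orientation; "contact_force": force on the tool from outside, world axes, zero at the start; "wrist_torque": the same for the moment, N m; "finger_gap": opening from 0.0 (shut) to 1.0 (fully open).
Only numpy, scipy, OpenCV 4.12 (cv2) and the standard library are available. Lean on these libraries where they do the work, as an engineer would, in place of code of your own. Each camera call takes 0.05 s, during which the arm holds its last target. There are 200 camera calls.

## Working session

There is one attempt and no reset: what is moved stays moved. The work goes in short steps, Python scripts to look and compute and a tool call to move; the robot and the scene stay as the last step left them, time stands still between calls to the robot, and variables do not carry over. Pictures are saved under pics/ and viewed, about 8 in all and at most 12, crops included, and the job is handed in when it is done.

Besides the shell and the picture viewer there is one more tool, called after "Request:" by a JSON object that holds its "api" and its "payload", one argument or row to a line. play_rows: Moves the arm, as the interface text tells. Its arguments: {"type":"object","properties":{"motion":{"type":"array","items":{"type":"array","items":{"type":"array","items":{"type":"number"}}}}},"required":["motion"]}

```bash
mkdir -p pics
cat > h.py <<'E'
import numpy as np, cv2
from cell import r, get_image, camera_params, workorder, find_in, landmark_of
def snap(n,f):
    im=get_image(n); cv2.imwrite(f'pics/{f}.png',im[:,:,::-1]); return im
def w(n,p):
    E=np.array(camera_params(n)["extrinsics"]); return (np.linalg.inv(E)@np.r_[p,1])[:3]
def P(n):
    c=camera_params(n); return np.array(c["K"])@np.diag([1,-1,-1])@np.array(c["extrinsics"])[:3]
def proj(n,X):
    q=P(n)@np.r_[X,1]; return q[:2]/q[2]
def tri(a,b):
    X=cv2.triangulatePoints(P("top"),P("side"),np.array(a,float),np.array(b,float)).ravel(); return X[:3]/X[3]
E
python3 - <<'E'
from h import *
np.set_printoptions(precision=4,suppress=True)
for n in("top","side"):
    snap(n,n+"0"); c=camera_params(n); print(n,c)
    for t in("bulb_mid","bulb_short","bulb_long","bulb_mid_top","rack","lamp","socket","mug","clock"):
        print(t,[(round(d["p"],2),w(n,d["xyz"])) for d in landmark_of(n,t)[:3]])
print(r.read_state())
E
```

```text
top {'K': array([[525.6457,   0.    , 324.7786],
       [  0.    , 525.6457, 238.0044],
       [  0.    ,   0.    ,   1.    ]]), 'extrinsics': array([[ 0.0238, -0.9996,  0.0118,  0.0566],
       [ 0.9981,  0.0244,  0.0559, -0.5408],
       [-0.0562,  0.0104,  0.9984, -1.215 ],
       [ 0.    ,  0.    ,  0.    ,  1.    ]])}
bulb_mid [(0.57, array([0.5433, 0.0998, 0.0265])), (0.2, array([0.5971, 0.4658, 0.0079]))]
bulb_short [(0.68, array([0.5111, 0.1824, 0.0231])), (0.45, array([ 0.6107, -0.1603, -0.0016]))]
bulb_long [(0.75, array([0.4798, 0.268 , 0.0267])), (0.17, array([0.7592, 0.0419, 0.0016]))]
bulb_mid_top [(0.82, array([0.549 , 0.0953, 0.1468])), (0.41, array([ 0.5144,  0.1792, -0.0002]))]
rack [(0.76, array([ 0.5139,  0.1792, -0.0011]))]
lamp [(0.58, array([ 0.6151, -0.1588, -0.0015]))]
socket [(0.75, array([ 0.5926, -0.1612,  0.1525]))]
mug [(0.67, array([ 0.4125, -0.3149, -0.0055]))]
clock [(0.8, array([ 0.795 , -0.0954, -0.0008])), (0.64, array([ 0.5163,  0.1808, -0.0044]))]
side {'K': array([[581.7936,   0.    , 324.5783],
       [  0.    , 581.7936, 237.6197],
       [  0
[... 585 characters left out ...]
t [(0.75, array([ 0.5899, -0.1651,  0.1545]))]
mug [(0.75, array([ 0.4112, -0.319 ,  0.0001])), (0.31, array([ 0.7992, -0.1027, -0.0008]))]
clock [(0.55, array([ 0.7973, -0.1025, -0.0037])), (0.16, array([0.5437, 0.0962, 0.0241]))]
{'t': 1.0, 'joints': array([ 1.091 ,  0.3196,  1.5645,  0.    ,  1.2574, -0.02  ]), 'qvel': array([ 0.0005, -0.0007,  0.0012,  0.0003, -0.0008,  0.0013]), 'joint_torque': array([  0.0001, -41.237 , -23.2234,   0.0727,   0.0375,   0.    ]), 'ee_pos': array([0.2552, 0.5153, 0.233 ]), 'tcp_rot': array([-3.1416, -0.0001,  1.1111]), 'contact_force': array([-0.4011,  0.8437,  0.1189]), 'wrist_torque': array([ 0.0068, -0.0286,  0.0315]), 'finger_gap': 0.9977523879096585}
```

View pics/top0.png

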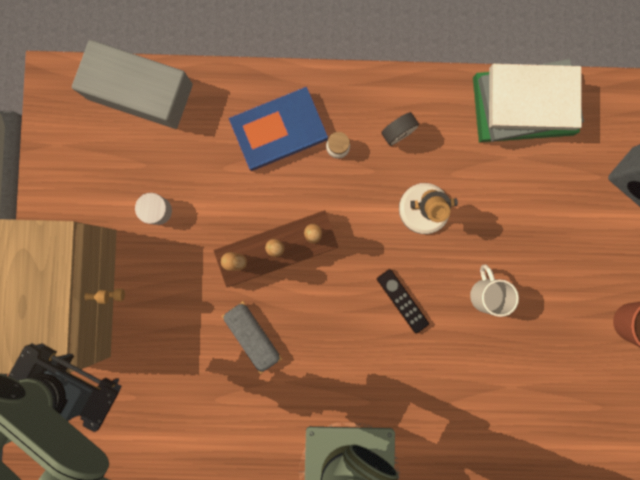

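View pics/side0.png

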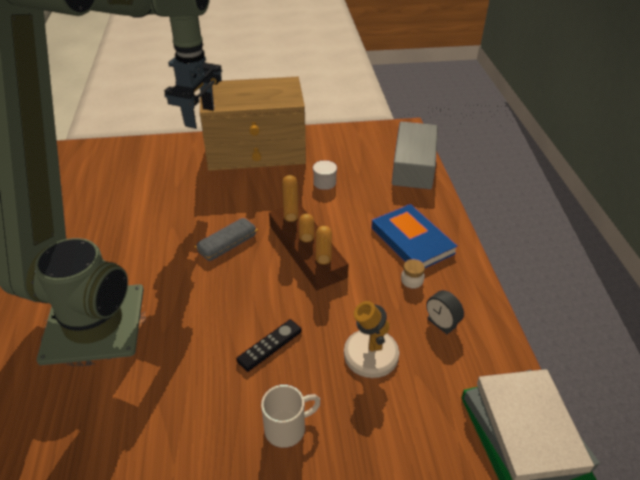

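The top view shows the long bulb at (232,261), the short one at (275,247) and the mid one at (313,232). The side view agrees: the tall bulb is at (290,180) and the mid one, at (323,232), is nearest the lamp. Next I'll enlarge the lamp and the mid bulb.

Run:
```python
from h import *
np.set_printoptions(precision=4,suppress=True)
a=get_image("top")[:,:,::-1];b=get_image("side")[:,:,::-1]
A=cv2.resize(a[170:250,385:485],None,fx=4,fy=4,interpolation=2);A2=cv2.resize(a[205:285,210:310+40][:, :],None,fx=2.8571,fy=2.8571,interpolation=2)
B=cv2.resize(b[285:385,325:425],None,fx=4,fy=4,interpolation=2);B2=cv2.resize(b[165:290,265:365],None,fx=4,fy=4,interpolation=2)[:,:400]
o=np.zeros((600,800,3),np.uint8)
o[:320,:400]=A[:320];o[:400,400:]=B
cv2.imwrite("pics/lampcrop.png",o[:400])
Ls=[];
for k in range(4):
  for n in("top","side"):
    get_image(n)
    Ls.append([ (w(n,d[0]["xyz"]) if (d:=[x for x in landmark_of(n,t) if x["p"]>.4]) else np.full(3,np.nan)) for t in("lamp","socket","bulb_mid_top","rack")])
L=np.array(Ls);print(np.nanmedian(L,0));print(np.nanstd(L,0))
# geometry
for t in ((313,232),(323,232)):pass
for n in("top","side"): print(n,"mid top proj",proj(n,[.545,.0955,.15]),"socket",proj(n,[.591,-.163,.1535]))
```

```text
[[ 0.6144 -0.1625 -0.0008]
 [ 0.5903 -0.1632  0.1535]
 [ 0.5447  0.0968  0.1485]
 [ 0.5124  0.1796  0.0001]]
[[0.0017 0.0029 0.0017]
 [0.0011 0.0031 0.0019]
 [0.0016 0.0011 0.0011]
 [0.0007 0.0014 0.0016]]
top mid top proj [313.2143 231.3277] socket [437.6405 212.2637]
side mid top proj [323.925  227.7443] socket [363.1126 309.1218]
```

View pics/lampcrop.png

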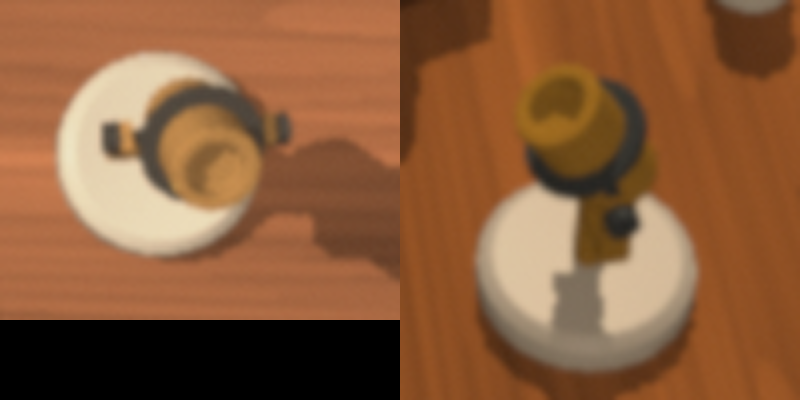

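Run:
```python
from h import *
np.set_printoptions(precision=4,suppress=True)
def atz(n,px,z):
    M=P(n);H=np.c_[M[:,0],M[:,1],M[:,2]*z+M[:,3]];q=np.linalg.solve(H,np.r_[px,1]);return q[:2]/q[2]
t=lambda x,y:(385+x/4,170+y/4)
s=lambda x,y:(325+(x-400)/4,285+y/4)
m=tri(t(221,168),s(559,107)); print("mouth",m, "foot",atz("top",t(157,154),.022))
k1,k2=atz("top",t(108,140),.11),atz("top",t(283,129),.11);print("knobs",k1,k2,(k1+k2)/2,np.linalg.norm(k1-k2))
d=k1-k2;print("lamp yaw",np.arctan2(-d[0],d[1]))
print("side knob",atz("side",s(621,219),.11))
for piv in ((k1+k2)/2,np.array([.6144,-.1625])):
  for mm in (m,np.array([.5903,-.1632,.1535])):
    a=mm-np.r_[piv,.11];print("axis",a,np.linalg.norm(a),"tilt",np.arccos(a[2]/np.linalg.norm(a)),"yaw",np.arctan2(-a[1],-a[0]))
print("bulb top tri",tri((313.2,231.5),(323,226.5)))
```

```text
mouth [ 0.5927 -0.1689  0.1519] foot [ 0.6136 -0.1612]
knobs [ 0.6103 -0.1169] [ 0.6187 -0.212 ] [ 0.6145 -0.1644] 0.0955074921240054
lamp yaw 0.08813903252605466
side knob [ 0.6198 -0.2103]
axis [-0.0218 -0.0045  0.0419] 0.04744875186949199 tilt 0.48765702957188695 yaw 0.20289846106667264
axis [-0.0242  0.0012  0.0435] 0.04977523241235138 tilt 0.5075691439576582 yaw -0.050444494927392704
axis [-0.0217 -0.0064  0.0419] 0.04763975523874047 tilt 0.49516329891296906 yaw 0.2866265301494351
axis [-0.0241 -0.0007  0.0435] 0.04973479667194785 tilt 0.5061053893988858 yaw 0.029037479172645445
bulb top tri [0.5435 0.0955 0.1541]
```

Request:
{"api": "play_rows", "payload": {
  "motion": [
    [[0, 0, 0, 0, 0, 0.035, 0.0912], [0, 0, 0, 0, 0, 0.07, 0.0912], [0, 0, -4, 0.02, -0.03, 0.07, 0.0912], [0, 0, -8, 0.04, -0.06, 0.07, 0.0912], [0, 0, -12, 0.062, -0.09, 0.07, 0.0912], [0, 0, -16, 0.083, -0.12, 0.07, 0.0912], [0, 0, -20, 0.104, -0.15, 0.07, 0.0912], [0, 0, -24, 0.124, -0.18, 0.07, 0.0912], [0, 0, -28, 0.145, -0.21, 0.07, 0.0912], [0, 0, -31, 0.166, -0.24, 0.07, 0.0912], [0, 0, -34, 0.187, -0.27, 0.07, 0.0912], [0, 0, -37, 0.207, -0.3, 0.07, 0.0912], [0, 0, -40, 0.228, -0.33, 0.07, 0.0912], [0, 0, -42.5, 0.249, -0.36, 0.07, 0.0912], [0, 0, -42.5, 0.27, -0.39, 0.07, 0.0912], [0, 0, -42.5, 0.2893, -0.4188, 0.07, 0.0912], [0, 0, -42.5, 0.2893, -0.4188, 0.07, 0.0912], [0, 0, -42.5, 0.2893, -0.4188, 0.07, 0.0912], [0, 0, -42.5, 0.2893, -0.4188, 0.05, 0.0912], [0, 0, -42.5, 0.2893, -0.4188, 0.04, 0.0912]]
  ]
}}

```text
t: 4.77
ee_pos: [0.5434, 0.0973, 0.2719]
tcp_rot: [-3.141, 0.001, 0.37]
contact_force: [-0.8, -0.5, -1.0]
finger_gap: 1.002
```

Request:
{"api": "play_rows", "payload": {
  "motion": [
    [[0, 0, 0, 0, 0, -0.02, 0.0912], [0, 0, 0, 0, 0, -0.045, 0.0912], [0, 0, 0, 0, 0, -0.07, 0.0912], [0, 0, 0, 0, 0, -0.095, 0.0912], [0, 0, 0, 0, 0, -0.12, 0.0912], [0, 0, 0, 0, 0, -0.14, 0.0912], [0, 0, 0, 0, 0, -0.152, 0.0912], [0, 0, 0, 0, 0, -0.161, 0.0912], [0, 0, 0, 0, 0, -0.161, 0.0912], [0, 0, 0, 0, 0, -0.161, 0.0912]]
  ]
}}

```text
t: 5.6
ee_pos: [0.5442, 0.0972, 0.1121]
tcp_rot: [-3.141, 0.0, 0.37]
contact_force: [0.7, 0.7, -0.3]
finger_gap: 0.998
```

Run:
```python
from h import *
a=get_image("top")[:,:,::-1];b=get_image("side")[:,:,::-1]
o=np.hstack([cv2.resize(a[160:300,200:360],(400,350)),cv2.resize(b[130:300,230:400],(400,350))])
cv2.imwrite("pics/desc.png",o);print(r.read_state()["ee_pos"])
```

```text
[0.54506669 0.09697499 0.11306021]
```

View pics/desc.png

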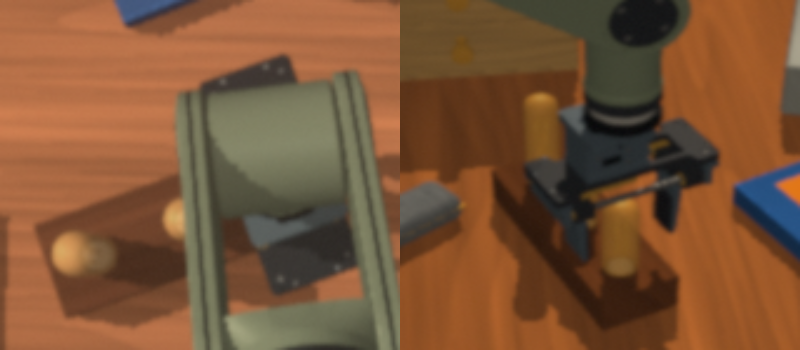

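The side crop shows the mid bulb at (620,235), between the two fingers at (578,240) and (665,210). The other bulbs stand clear, so I'll close the gripper.

Request:
{"api": "play_rows", "payload": {
  "motion": [
    [[0, 0, 0, 0, 0, 0, 0.06], [0, 0, 0, 0, 0, 0, 0.045], [0, 0, 0, 0, 0, 0, 0.03], [0, 0, 0, 0, 0, 0, 0.025], [0, 0, 0, 0, 0, 0, 0.025], [0, 0, 0, 0, 0, 0, 0.025], [0, 0, 0, 0, 0, 0, 0.025], [0, 0, 0, 0, 0, 0, 0.025], [0, 0, 0, 0, 0, 0, 0.025], [0, 0, 0, 0, 0, 0, 0.025]]
  ]
}}

```text
t: 6.53
ee_pos: [0.5444, 0.0965, 0.1119]
tcp_rot: [-3.142, 0.0, 0.369]
contact_force: [0.6, -0.4, -0.9]
finger_gap: 0.41
```

The opening is about 37 mm, which fits the 38 mm glass. I'll draw the bulb straight up.

Request:
{"api": "play_rows", "payload": {
  "motion": [
    [[0, 0, 0, 0, 0, 0.008, 0.025], [0, 0, 0, 0, 0, 0.02, 0.025], [0, 0, 0, 0, 0, 0.035, 0.025], [0, 0, 0, 0, 0, 0.055, 0.025], [0, 0, 0, 0, 0, 0.075, 0.025], [0, 0, 0, 0, 0, 0.1, 0.025], [0, 0, 0, 0, 0, 0.125, 0.025], [0, 0, 0, 0, 0, 0.15, 0.025], [0, 0, 0, 0, 0, 0.175, 0.025], [0, 0, 0, 0, 0, 0.2, 0.025], [0, 0, 0, 0, 0, 0.22, 0.025], [0, 0, 0, 0, 0, 0.22, 0.025], [0, 0, 0, 0, 0, 0.22, 0.025]]
  ]
}}

```text
t: 7.62
ee_pos: [0.5446, 0.0965, 0.3331]
tcp_rot: [3.141, -0.002, 0.369]
contact_force: [-0.3, -0.6, -1.4]
finger_gap: 0.412
```

Run:
```python
from h import *
np.set_printoptions(precision=4,suppress=True)
from scipy.spatial.transform import Rotation as R
get_image("side")
for t in("bulb_mid","bulb_mid_top"): print(t,[(round(d["p"],2),w("side",d["xyz"])) for d in landmark_of("side",t)[:3]])
s=r.read_state();print(s["ee_pos"],s["tcp_rot"],s["finger_gap"])
t,y=.52,.09
a=np.array([-np.sin(t)*np.cos(y),-np.sin(t)*np.sin(y),np.cos(t)])
ax=np.cross([0,0,1],a);ax/=np.linalg.norm(ax)
print("min rotvec deg",np.degrees(ax*t))
R0=R.from_euler('xyz',[np.pi,0,.369])
for yaw in(0,-20,-40): 
    print(yaw,np.degrees((R.from_rotvec(ax*t)*R.from_rotvec([0,0,np.radians(yaw)])).as_rotvec()))
m=np.array([.5895,-.1654,.1534]);print("tcp",m+.13*a,"tip",m+.042*a)
```

```text
bulb_mid [(0.87, array([0.5402, 0.0945, 0.2449]))]
bulb_mid_top [(0.83, array([0.5449, 0.0987, 0.3734]))]
[0.5437 0.0964 0.3304] [-3.1409  0.003   0.3692] 0.41231219491329996
min rotvec deg [  2.6778 -29.6732   0.    ]
0 [  2.6778 -29.6732   0.    ]
-20 [  7.8288 -28.9013 -19.5455]
-40 [ 12.9212 -27.513  -39.0799]
tcp [ 0.5252 -0.1712  0.2662] tip [ 0.5687 -0.1673  0.1898]
```

The bulb is drawn out, with its cap tip at about 0.244 m and its top at about 0.373 m. Next I'll carry it over while tilting, stopping 6 cm short along the axis.

Request:
{"api": "play_rows", "payload": {
  "motion": [
    [[0.5, -1.9, -1.3, -0.003, -0.015, 0, 0.025], [1, -3.9, -2.6, -0.007, -0.033, 0, 0.025], [1.6, -5.8, -3.9, -0.01, -0.052, 0, 0.025], [2.1, -7.7, -5.2, -0.013, -0.071, 0, 0.025], [2.6, -9.6, -6.5, -0.016, -0.09, 0, 0.025], [3.1, -11.6, -7.8, -0.02, -0.108, 0, 0.025], [3.6, -13.5, -9.1, -0.023, -0.127, 0, 0.025], [4.2, -15.4, -10.4, -0.026, -0.145, 0, 0.025], [4.7, -17.3, -11.7, -0.03, -0.163, 0, 0.025], [5.2, -19.3, -13, -0.033, -0.18, 0, 0.025], [5.7, -21.2, -14.3, -0.036, -0.198, 0, 0.025], [6.3, -23.1, -15.6, -0.039, -0.217, 0, 0.025], [6.8, -25, -16.9, -0.042, -0.235, 0, 0.025], [7.3, -27, -18.2, -0.046, -0.255, -0.005, 0.025], [7.8, -28.9, -19.5, -0.049, -0.27, -0.014, 0.025], [7.8, -28.9, -19.5, -0.049, -0.27, -0.014, 0.025], [7.8, -28.9, -19.5, -0.049, -0.27, -0.014, 0.025], [7.8, -28.9, -19.5, -0.049, -0.27, -0.014, 0.025]]
  ]
}}

```text
t: 9.27
ee_pos: [0.4955, -0.1731, 0.3176]
tcp_rot: [-3.102, -0.517, 0.01]
contact_force: [1.2, -0.1, 0.2]
finger_gap: 0.415
```

```bash
cat > chk.py <<'E'
from h import *
import sys
from scipy.spatial.transform import Rotation as R
np.set_printoptions(precision=4,suppress=True)
a=get_image("top")[:,:,::-1].copy();b=get_image("side")[:,:,::-1].copy()
s=r.read_state();Rt=R.from_euler('xyz',s["tcp_rot"]).as_matrix();z=Rt[:,2];print(s["ee_pos"],"-toolz",-z,s["finger_gap"],s["joints"])
tip=s["ee_pos"]+.088*z;print("tip est",tip)
for n in("top","side"):
  for t in("bulb_mid","bulb_mid_top","socket"): print(n,t,[(round(d["p"],2),w(n,d["xyz"])) for d in landmark_of(n,t)[:2]])
m=np.array([.5895,-.1654,.1534]);print("proj mouth",proj("top",m),proj("side",m))
o=np.hstack([cv2.resize(a[120:270,350:500],(400,400),interpolation=2),cv2.resize(b[220:400,280:460],(400,400),interpolation=2)])
cv2.imwrite(f"pics/{sys.argv[1]}.png",o)
E
python3 chk.py mid1
```

```text
[ 0.496  -0.1728  0.3183] -toolz [-0.4949 -0.0451  0.8678] 0.41306423735827313 [-0.5336 -0.0113  1.8608  0.3819  0.8939 -0.737 ]
tip est [ 0.5396 -0.1688  0.2419]
top bulb_mid [(0.68, array([ 0.393 , -0.1152, -0.0025])), (0.63, array([ 0.5374, -0.1671,  0.2447]))]
top bulb_mid_top []
top socket [(0.87, array([ 0.5929, -0.1587,  0.1535]))]
side bulb_mid [(0.75, array([ 0.5351, -0.1722,  0.2441])), (0.63, array([ 0.7949,  0.1885, -0.0004]))]
side bulb_mid_top [(0.91, array([ 0.4745, -0.1764,  0.3501]))]
side socket [(0.81, array([ 0.5892, -0.1651,  0.1574]))]
proj mouth [438.7686 213.0131] [362.5891 310.132 ]
```

View pics/mid1.png

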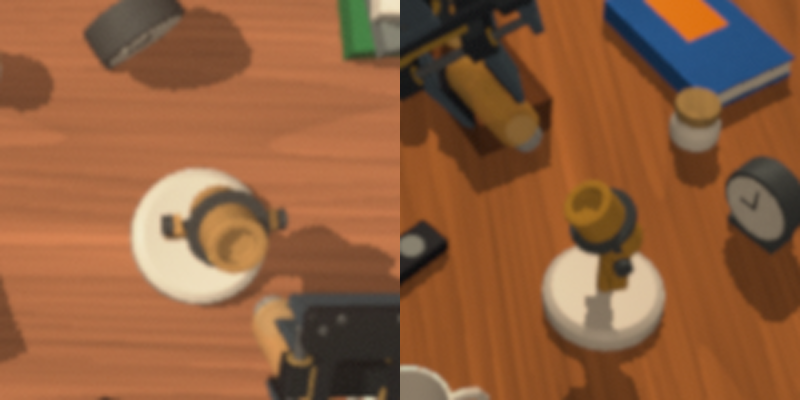

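The top crop shows the cap at (262,302) and the mouth at (237,246), matching my estimate to 1 px. In the side crop the mouth is at about (588,206), 2–3 px off, which is well within tolerance. I'll make the final 6 cm along the axis.

Request:
{"api": "play_rows", "payload": {
  "motion": [
    [[0, 0, 0, 0.003, 0, -0.005, 0.025], [0, 0, 0, 0.007, 0.001, -0.012, 0.025], [0, 0, 0, 0.012, 0.001, -0.021, 0.025], [0, 0, 0, 0.017, 0.002, -0.03, 0.025], [0, 0, 0, 0.022, 0.002, -0.039, 0.025], [0, 0, 0, 0.026, 0.002, -0.046, 0.025], [0, 0, 0, 0.029, 0.003, -0.051, 0.025], [0, 0, 0, 0.03, 0.003, -0.052, 0.025], [0, 0, 0, 0.03, 0.003, -0.052, 0.025], [0, 0, 0, 0.03, 0.003, -0.052, 0.025], [0, 0, 0, 0.03, 0.003, -0.052, 0.025], [0, 0, 0, 0.03, 0.003, -0.052, 0.025], [0, 0, 0, 0.03, 0.003, -0.052, 0.025]]
  ]
}}

```text
t: 10.75
ee_pos: [0.5255, -0.1706, 0.2665]
tcp_rot: [-3.103, -0.519, 0.011]
contact_force: [-0.3, 0.8, -1.3]
finger_gap: 0.41
```

```bash
python3 chk.py fin
python3 - <<'E'
from h import *
print(r.read_state()["t"])
b=get_image("side")[:,:,::-1];cv2.imwrite("pics/fin2.png",cv2.resize(b[90:390,200:500],(600,600),interpolation=2))
E
```

```text
[ 0.5254 -0.1706  0.2663] -toolz [-0.4954 -0.0441  0.8676] 0.4143378909580671 [-0.4921  0.0674  1.9144  0.4092  0.7558 -0.7555]
tip est [ 0.569  -0.1667  0.19  ]
top bulb_mid [(0.77, array([ 0.5649, -0.1624,  0.1955]))]
top bulb_mid_top []
top socket [(0.8, array([ 0.5931, -0.1567,  0.1529])), (0.66, array([0.594 , 0.4653, 0.004 ]))]
side bulb_mid [(0.67, array([ 0.5681, -0.1697,  0.1914])), (0.44, array([ 0.3046,  0.2307, -0.0004]))]
side bulb_mid_top [(0.97, array([ 0.5057, -0.1721,  0.2984]))]
side socket [(0.94, array([ 0.5893, -0.1646,  0.1551])), (0.25, array([ 0.7956, -0.0991, -0.0022]))]
proj mouth [438.7686 213.0131] [362.5891 310.132 ]
11.15
```

View pics/fin.png

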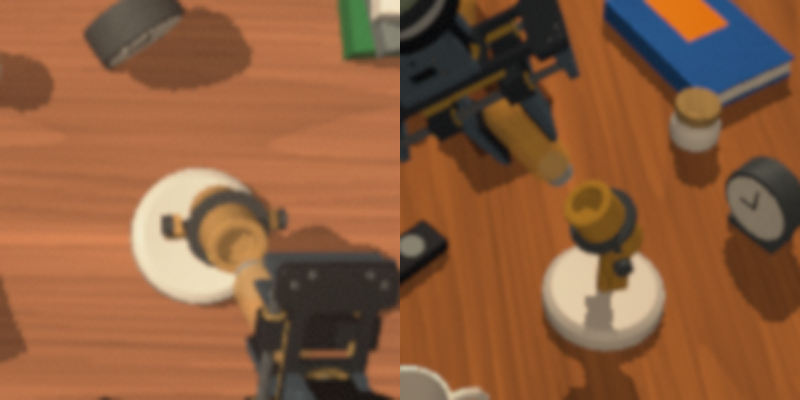

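View pics/fin2.png

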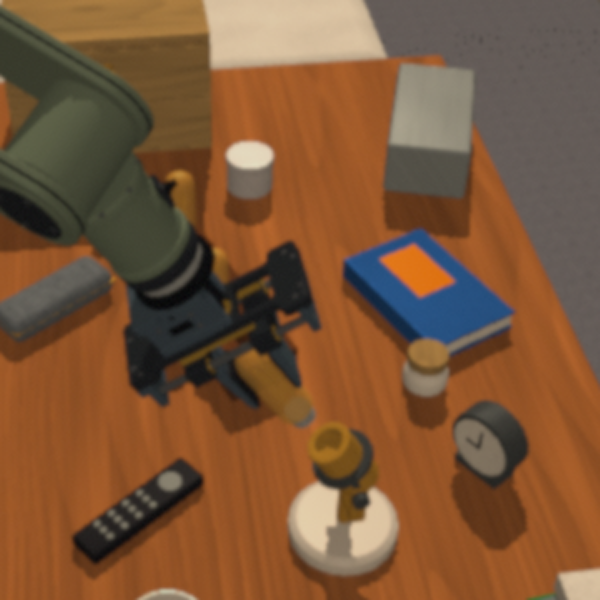

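The final views show the bulb in line with the socket. In the side view the bulb runs (300,410)→(255,370) and the socket runs (348,455)→(331,440), the same slope and on one line. The cap tip is about 42 mm out.

```bash
python3 -c "
from h import *
print(workorder.sign_off())"
```

```text
the job is handed in; nothing more can be done
None
```

I drew the middle-length bulb out of the block hole nearest the lamp, tilted it to the socket's slant and handed the job in at about 11 s. It is held about 42 mm short of the socket's mouth. I got no verdict back.

**Final pose:** The arm's pose puts the cap tip at (0.569, -0.167, 0.190). The side camera's network gives (0.568, -0.170, 0.191). The bulb's axis is tilted 0.52 rad towards the lamp's front at about 0.09 rad yaw, and in the side view it runs in line with the socket.

**Grip:** The opening is steady at about 37.5 mm on the 38 mm glass, with no outside force seen beyond the noise of 1–2 N.

**Where checks disagreed:**
- **Socket mouth:** Measurements spread by about 4–8 mm. The top network puts it 6–9 mm further to +y than the side view does, but shows the bulb shifted the same way.
- **Socket tilt:** Estimates from the pivot and mouth ranged from 0.49 to 0.51 rad, so I used 0.52. That difference is well inside the allowed 0.22 rad.

**Other items:** The other two bulbs were largely hidden behind the arm at the end. They look still upright, but I did not measure them again. Nothing else in the last pictures appeared to have moved.

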